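# Make room in the row of toy houses and add the yellow one

## Task

The yellow toy house belongs in the middle of the row of houses in the wooden display tray, two houses either side of it, but the space left there is too narrow. First nudge the houses along the tray to open that space wide enough, without lifting any of them or knocking one over; then take the yellow house and slide it down into the space, door facing the same way as the others, until it stands on the tray floor, and only then let go. All five houses must end standing upright in the tray; leave the other toys on the counter alone.

Things in the scene. Friction and masses are not known exactly. Their poses are not given: they have to be found in the camera images.
- tray: wooden display tray, fixed, 84 mm (own x) by 342 mm (own y, along the row). Trough inside 68 by 326 mm, its floor 8 mm above the counter; a lip along each long side, top at 18 mm; an end board at each end, top at 70 mm. Origin: centre of the underside, on the counter; x across the row, towards the side the doors face; z up.
- tray_floor (a point): centre of the tray's floor, 8 mm above the tray's origin. At the start its four houses stand as two touching pairs with a space of 38 to 46 mm between the pairs; the rest of the 86 mm of free length lies between the pairs and the end boards, perhaps nearly all at one end.
- red_house: Red (dark brown roof) stepped-gable toy house, 56 mm deep (own x), 60 mm wide (own y); walls to 78 mm, roof steps 42 mm wide to 88 mm and 24 mm wide to 95 mm. 100 to 200 g. Origin: centre of the underside; z up; dark door on the +x face. Stands loose in the tray, door towards tray +x, free to slide along it, 6 mm of play either way across; colour order varies. Slides if pushed below mid height, tips if pushed near the top.
- blue_house: Blue (white roof) stepped-gable toy house, 56 mm deep (own x), 60 mm wide (own y); walls to 78 mm, roof steps 42 mm wide to 88 mm and 24 mm wide to 95 mm. 100 to 200 g. Origin: centre of the underside; z up; dark door on the +x face. Stands loose in the tray, door towards tray +x, free to slide along it, 6 mm of play either way across; colour order varies. Slides if pushed below mid height, tips if pushed near the top.
- green_house: Green (dark brown roof) stepped-gable toy house, 56 mm deep (own x), 60 mm wide (own y); walls to 78 mm, roof steps 42 mm wide to 88 mm and 24 mm wide to 95 mm. 100 to 200 g. Origin: centre of the underside; z up; dark door on the +x face. Stands loose in the tray, door towards tray +x, free to slide along it, 6 mm of play either way across; colour order varies. Slides if pushed below mid height, tips if pushed near the top.
- white_house: White (terracotta roof) stepped-gable toy house, 56 mm deep (own x), 60 mm wide (own y); walls to 78 mm, roof steps 42 mm wide to 88 mm and 24 mm wide to 95 mm. 100 to 200 g. Origin: centre of the underside; z up; dark door on the +x face. Stands loose in the tray, door towards tray +x, free to slide along it, 6 mm of play either way across; colour order varies. Slides if pushed below mid height, tips if pushed near the top.
- yellow_house: Yellow (red roof) stepped-gable toy house, 56 mm deep (own x), 60 mm wide (own y); walls to 78 mm, roof steps 42 mm wide to 88 mm and 24 mm wide to 95 mm. 100 to 200 g. Origin: centre of the underside; z up; dark door on the +x face. Stands loose on the counter beside the tray, turned somewhat. Its front and back (56 mm apart) can be gripped while neighbours stand at its sides.
- yellow_door (a point): centre of the door of the yellow house, on its +x face, 28 mm ahead of the house's origin and 15 mm above its underside
- car: blue wooden toy car, 62 by 110 by 61 mm high, loose on the counter, not to be disturbed; origin under its centre
- stacker: rainbow stacking-ring toy with a blue ball on top, base 90 mm across, 106 mm high, loose, not to be disturbed; origin under its centre
- jar: glass jar with a red cap, 70 mm across, 100 mm high, loose, not to be disturbed; origin under its centre
There are look-alikes about, which are no part of the job. What is shaped like the white_house but purple is not meant. Leave any purple look-alike of the red_house alone.

How it is judged:
By the outcome, as a careful person would: the job done as asked, in the order asked, and still so for the second after the job is handed in, with the robot touching nothing.
It also fails if it takes over 61 s, if anything falls off the work surface, if the arm or the gripper's body presses on something with over 40 N, if the wrist force passes 120 N, or if a joint passes its speed limit or range.

## Robot

A 7-joint arm with a two-finger parallel gripper is mounted at the origin on the work surface. World frame = base frame: x ahead of the robot, y to its left, z up, the work surface at z = 0. Lengths are in m, angles in rad, forces in N, time in s.
With the tool pointing down it reaches from about 0.4 to 0.925 m from the base axis. Payload 5.6 kg.
Tool frame: the origin (TCP) lies midway between the tips of the shut fingers; the grasp point (between the pads) lies 19 mm behind it (manip.grip_point_offset is the distance from the TCP to the grasp point, in m); z points along the fingers, y is the line along which they close (so a half turn about z gives the same grasp; the last joint's range is limited). The gripper opens to 85 mm and grips with 20 to 120 N. Pads are 22 mm wide; open, the fingers measure 114 mm over their backs; the gripper's body (76 mm by 85 mm) begins 54 mm behind the grasp point. The pads swing forward as they close: fully open they stand 13 mm farther back than shut.
Start: joints at [1.095, 0.468, -0.012, 1.603, 0.006, 1.071, -0.056], TCP at [0.273, -0.59, 0.198] pointing down, gripper open.
Joint ranges: [-2.53, 2.53], [-0.31, 2.02], [-1.57, 1.55], [0.28, 2.44], [-1.29, 4.43], [0.15, 1.84], [-2.92, 2.92]. Speed limits (rad/s): [2.57, 2.57, 3.14, 3.14, 3.14, 3.14, 3.14].

## Interface

Orientations are given as a 3x3 rotation matrix whose columns are the frame's x, y, z axes.
In Python, from plant import manip gives the robot as it stands.
- The arm moves only by the shell command python3 -m jog 'ROWS'. ROWS is JSON, a list of rows, each a list of 7 numbers: the turn, a rotation vector about the world's x, y, z in degrees, then the shift along the world's x, y, z in m, then the closure in counts, from 0 (fully open) to 255 (shut). A call has 1 to 10 rows; each row is the pose to reach, as a shift and turn from the pose commanded when the call began; what a row does not reach only later rows make up. A row lasts 1/10 s, in which the tool goes at most 50 mm and 8.59 degrees, less where a joint would pass 70% of its speed; a pose out of reach is approached as far as the arm can. A call with a gripper value outside its range is refused whole. The fingers move at their own pace and stop on an object; the grip force is fixed at half the most. Time passes only in rows, so rows that repeat a pose let the fingers close. It gives the time, the measured TCP pose, the force, the opening and the grip force at its end, in the units of the state.
- manip.read_state(): the state, without advancing time (a new reading comes with each control period).
- manip.read_camera(name): name is "scene" or "top" or "wrist"; returns a dict with "frame" (384x512x3 uint8, red, green, blue), "camera_matrix" (3x3 intrinsics, pixels), "rvec" (rotation vector, rad) and "tvec" (3), from world to camera coordinates, as OpenCV has them; the wrist camera has in their place "T_tool_cam" (4x4, takes a point from camera to tool coordinates, whose origin is the TCP and whose axes are the flange's). Camera axes: x right, y down, z forward; pixel columns grow to the right and rows downward; lengths in m; the calibration is good to about 2 mm. The wrist camera is an equidistant fisheye: a pixel r from the principal point sees the ray r / f radians off the axis. A picture is of the moment at which its call begins: read the wrist's pose just before it. There is no depth.
- manip.sign_off(): hands the job in; it is judged then, once.
The state is a dict: "time": time; "qpos": joint angles; "qvel": joint speeds; "effort": joint torques, N m; "position": TCP position; "orientation": TCP orientation; "ft_force": force on the tool from outside, world axes, zero at the start; "ft_torque": the same for the moment, N m; "grip_width": opening from 0.0 (shut) to 1.0 (fully open); "finger_force": force on a finger pad.
Only numpy, scipy, OpenCV 4.12 (cv2) and the standard library are available. Lean on these libraries where they do the work, as an engineer would, in place of code of your own. Each camera call takes 0.05 s, during which the arm holds its last target. There are 200 camera calls.

## Working session

There is one attempt and no reset: what is moved stays moved. The work goes in short steps, Python scripts to look and compute and a shell command to move; the robot and the scene stay as the last step left them, time stands still between calls to the robot, and variables do not carry over. Pictures are saved under pics/ and viewed, at most 10 in all, crops included, and the job is handed in when it is done.

```bash
mkdir -p pics; ls; cat > h.py <<'E'
import numpy as np, cv2
from plant import manip
def cam(n):
    d=manip.read_camera(n); return d
def ray(d,uv):
    K=np.array(d["camera_matrix"]);R=cv2.Rodrigues(np.array(d["rvec"],float))[0];t=np.array(d["tvec"],float).ravel()
    return -R.T@t, R.T@np.linalg.inv(K)@np.array([uv[0],uv[1],1.])
def onz(d,uv,z):
    o,v=ray(d,uv); return o+v*(z-o[2])/v[2]
def save(n,im,s=1):
    cv2.imwrite("pics/"+n,cv2.resize(im[:,:,::-1],None,fx=s,fy=s,interpolation=cv2.INTER_CUBIC))
E
python3 - <<'E'
from h import *
import pickle
s=manip.read_state();print(s["position"],s["orientation"],s["time"],s["grip_width"],manip.grip_point_offset)
D={n:cam(n) for n in("top","scene")}
pickle.dump(D,open("d0.pkl","wb"))
for n in D: save(n+"0.png",D[n]["frame"],1.5); print(n,D[n]["camera_matrix"],ray(D[n],(256,192)))
E
```

```text
pics
[ 0.27226001 -0.58953507  0.19692221] [[ 9.07843580e-01  4.19308088e-01 -8.73157745e-04]
 [ 4.19308978e-01 -9.07842197e-01  1.58959062e-03]
 [-1.26161241e-04 -1.80922252e-03 -9.99998355e-01]] 0.0 0.9958304560498892 0.0187
top [[429.62454418   0.         251.57635834]
 [  0.         429.62454418 177.95482908]
 [  0.           0.           1.        ]] (array([0.35145749, 0.02445838, 1.1906921 ]), array([ 0.1697332 , -0.01142422, -0.98601972]))
scene [[492.5292291    0.         252.99936891]
 [  0.         492.5292291  197.209017  ]
 [  0.           0.           1.        ]] (array([ 1.66442091, -0.53277691,  0.98740287]), array([-0.7044717 ,  0.37364603, -0.60353727]))
```

View pics/top0.png

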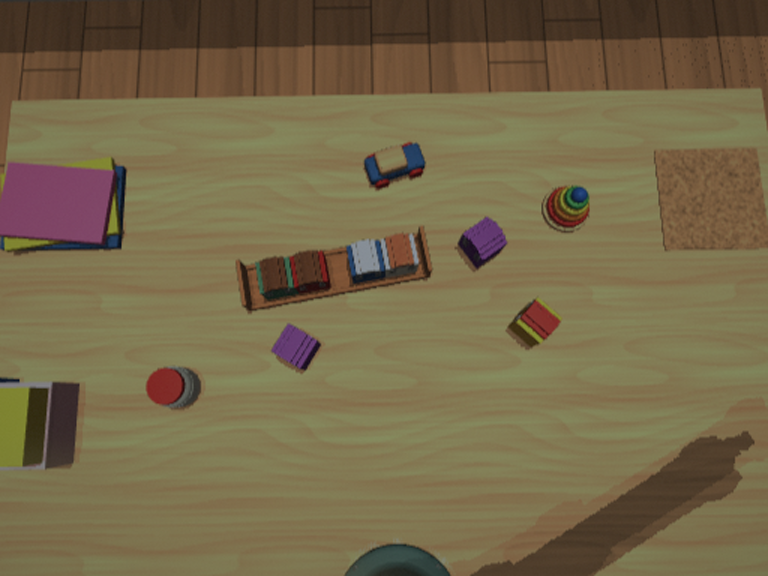

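View pics/scene0.png

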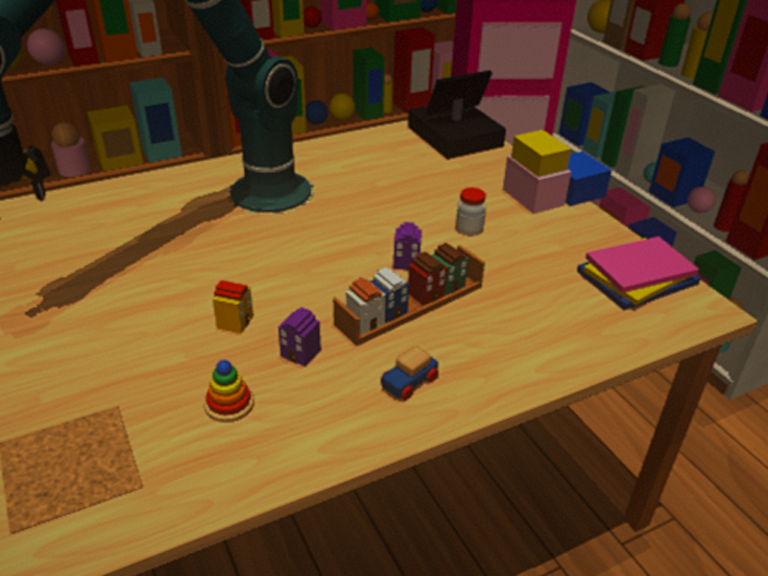

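Top: image up is world +x and left is +y. In the tray, left to right: green (273,277), red (310,270), gap, blue (366,260), white (400,254). Look-alike candidates are purple (296,347), purple (483,242) and yellow/red-roof (535,322). The last fits "yellow, red roof". I'll confirm it and its door in one crop.

```bash
python3 - <<'E'
from h import *
import pickle
D=pickle.load(open("d0.pkl","rb"))
f=lambda im,x,y,w,h,s:cv2.resize(im[y:y+h,x:x+w],(w*s,h*s),interpolation=cv2.INTER_CUBIC)
a=f(D["scene"]["frame"],130,175,60,55,6)
b=f(D["top"]["frame"],330,190,60,55,6)
c=f(D["top"]["frame"],152,148,142,65,5)
im=np.zeros((660,720,3),np.uint8);im[:330,:360]=a;im[:330,360:]=b;im[330:655,:710]=c
save("crop1.png",np.clip(im[:,:,:]*1.3,0,255).astype(np.uint8),0.9)
E
```

```text
(no output)
```

View pics/crop1.png

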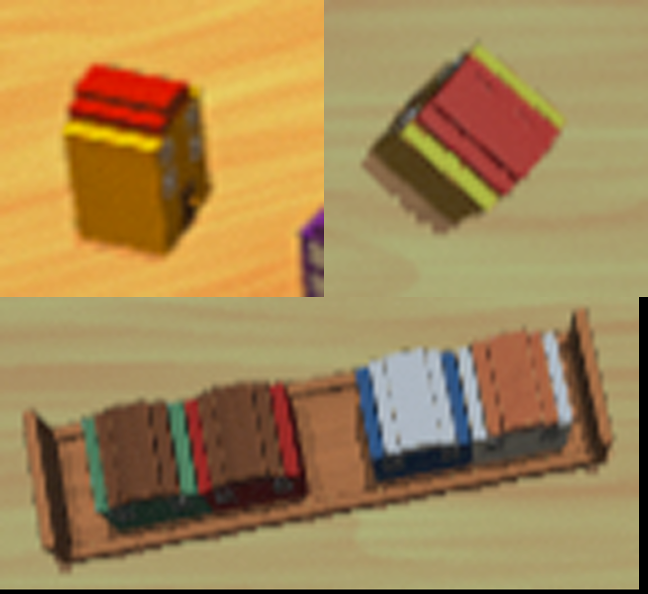

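The crop shows the yellow house, with its door on the face to the top view's upper left (about +x+y). Tray x points up in the top view, turned about 10°. Next I measure.

```bash
cat > m.py <<'E'
from h import *
import pickle
D=pickle.load(open("d0.pkl","rb"));T=D["top"]
yc=lambda x,y:(330+(x-324)/5.4-.4,190+y/5.4-.4)
tc=lambda x,y:(152+x/4.5-.4,148+(y-297)/4.5-.4)
P=[onz(T,yc(*p),.078) for p in[(476,44),(565,122),(402,133),(493,210)]]
c=np.mean(P,0);a=(P[0]-P[1]+P[2]-P[3])/2;b=(P[0]+P[1]-P[2]-P[3])/2
print("yellow",c,"len",np.linalg.norm(a),np.linalg.norm(b),"yaw",np.degrees(np.arctan2(a[1],a[0])))
B=[onz(T,tc(*p),.07) for p in[(23,411),(585,309),(48,562),(609,463)]] # LU RU LL RL
c=np.mean(B,0);a=(B[0]-B[1]+B[2]-B[3])/2;b=(B[0]+B[1]-B[2]-B[3])/2
y=a[:2]/np.linalg.norm(a[:2]);x=np.array([y[1],-y[0]])
print("tray",c,"len",np.linalg.norm(a),np.linalg.norm(b),"yaw",np.degrees(np.arctan2(x[1],x[0])),"x",x,"y",y)
for n,p in dict(greenL=[(84,418),(105,520)],redR=[(279,385),(303,485)],blueL=[(358,368),(375,475)],whiteR=[(555,332),(574,432)]).items():
    q=[(onz(T,tc(*k),.086)-c)[:2] for k in p]; print(n,[(round(float(k@x)*1000),round(float(k@y)*1000)) for k in q])
E
python3 m.py
```

```text
yellow [ 0.48274855 -0.25565995  0.078     ] len 0.05584242173382008 0.056740403714360524 yaw 46.890215658418605
tray [0.58278438 0.10084734 0.07      ] len 0.3370017016302365 0.09347941073320509 yaw 9.395162802700654 x [0.98658595 0.16324267] y [-0.16324267  0.98658595]
greenL [(31, 132), (-31, 129)]
redR [(30, 17), (-31, 13)]
blueL [(32, -31), (-33, -29)]
whiteR [(33, -149), (-28, -148)]
```

```bash
python3 -m jog '[[0,0,8,0.04,0.04,0.02,255],[0,0,16,0.07,0.08,0.02,255],[0,0,24,0.1,0.12,0.02,255],[0,0,32,0.13,0.16,0.02,255],[0,0,40,0.16,0.2,0.02,255],[0,0,48,0.18,0.25,0.02,255],[0,0,56,0.21,0.3,0.02,255],[0,0,64,0.23,0.34,0.02,255],[0,0,72,0.24,0.38,0.02,255],[0,0,74.6,0.25,0.42,0.02,255]]'
python3 -m jog '[[0,0,0,0.02,0.05,0,255],[0,0,0,0.03,0.1,0,255],[0,0,0,0.04,0.15,0,255],[0,0,0,0.05,0.2,0,255],[0,0,0,0.062,0.24,0,255],[0,0,0,0.062,0.263,0,255],[0,0,0,0.062,0.263,0,255],[0,0,0,0.062,0.263,0,255]]'
python3 - <<'E'
from h import *
s=manip.read_state();R=np.array(s["orientation"]);print(s["position"],R[:,1],np.degrees(np.arctan2(R[1,1],R[0,1])),s["time"],s["ft_force"])
d=cam("wrist");save("w1.png",d["frame"],1.5);print(d["camera_matrix"],d["T_tool_cam"])
import pickle;pickle.dump((s,d),open("w1.pkl","wb"))
E
```

```text
time: 1.1
position: [0.523, -0.1678, 0.2176]
orientation: [[-0.167, 0.986, -0.0], [0.986, 0.167, 0.001], [0.001, -0.0, -1.0]]
ft_force: [0.6, -0.2, 1.0]
grip_width: -0.001
finger_force: 0.0
time: 1.9
position: [0.5842, 0.0928, 0.2174]
orientation: [[-0.164, 0.986, -0.001], [0.986, 0.164, -0.001], [-0.001, -0.001, -1.0]]
ft_force: [0.4, -0.8, 0.4]
grip_width: 0.004
finger_force: 0.0
[0.5842479  0.09282259 0.2173758 ] [ 0.98642433  0.16421314 -0.00104495] 9.451532490610017 1.9 [ 0.37431316 -0.80695687  0.41960292]
[[297.31863964   0.         257.54805774]
 [  0.         297.31863964 194.03997249]
 [  0.           0.           1.        ]] [[-9.83271418e-04 -9.49721134e-01 -3.13095512e-01  8.09788738e-02]
 [ 9.99999496e-01 -8.70000535e-04 -5.01486035e-04 -5.05317200e-04]
 [ 2.03878623e-04 -3.13095848e-01  9.49721511e-01 -1.76221284e-01]
 [ 0.00000000e+00  0.00000000e+00  0.00000000e+00  1.00000000e+00]]
```

View pics/w1.png

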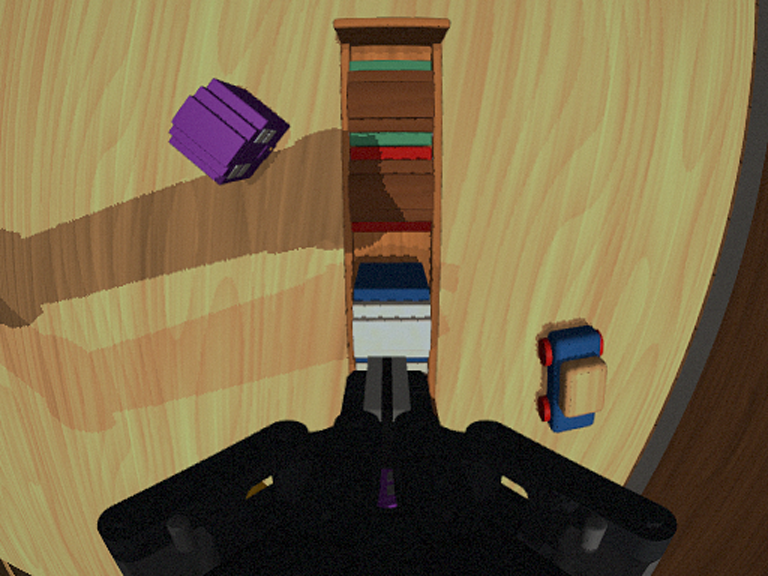

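Wrist view: tray is straight in the picture. Red eave edge is at row 231, blue eave edge at row 289, green's outer eave at row 61, and the end board's top at rows 19–40.

```bash
cat >> h.py <<'E'
def wz(s,d,uv,z,K=None):
    K=np.array(d["camera_matrix"]);T=np.array(d["T_tool_cam"]);R=np.array(s["orientation"])
    v=np.array([uv[0]-K[0,2],uv[1]-K[1,2]]);r=np.hypot(*v);th=r/K[0,0]
    q=R@T[:3,:3]@np.array([*(v/r*np.sin(th)),np.cos(th)]);o=R@T[:3,3]+np.array(s["position"])
    return o+q*(z-o[2])/q[2]
C=np.array([.58278,.10085]);X=np.array([.98659,.16324]);Y=np.array([-.16324,.98659])
def tr(p): return np.round(1000*np.array([(p[:2]-C)@X,(p[:2]-C)@Y]),1)
E
python3 - <<'E'
from h import *
import pickle;s,d=pickle.load(open("w1.pkl","rb"))
for n,u,v,z in [("redL",352,231,.086),("redR",431,231,.086),("blueL",355,289,.086),("blueR",430,289,.086),("greenL",350,61,.086),("greenR",432,61,.086),("boardL",333,19,.07),("boardR",450,19,.07),("boardInL",343,43,.07),("boardInR",441,43,.07),("lipOL",344,240,.018),("lipOR",437,250,.018),("blueroofend",390,358,.086)]:
    print(n,tr(wz(s,d,(u/1.5-.3,v/1.5-.3),z)))
E
```

```text
redL [-25.  16.]
redR [30.4 16. ]
blueL [-23.7 -26.8]
blueR [ 30.8 -26.7]
greenL [-25.4 134.9]
greenR [ 29.9 135.1]
boardL [-39.1 171.2]
boardR [ 44.6 171.5]
boardInL [-31.8 152.1]
boardInR [ 37.9 152.4]
lipOL [-37.5  -4.5]
lipOR [ 42.8 -13.2]
blueroofend [  1.8 -82.6]
```

```bash
python3 -m jog '[[0,0,0,0.002,0.003,-0.03,255],[0,0,0,0.002,0.003,-0.06,255],[0,0,0,0.002,0.003,-0.09,255],[0,0,0,0.002,0.003,-0.11,255],[0,0,0,0.002,0.003,-0.13,255],[0,0,0,0.002,0.003,-0.15,255],[0,0,0,0.002,0.003,-0.165,255],[0,0,0,0.002,0.003,-0.177,255],[0,0,0,0.002,0.003,-0.177,255]]'
python3 -m jog '[[0,0,0,-0.0008,0.005,0,255],[0,0,0,-0.0015,0.009,0,255],[0,0,0,-0.002,0.012,0,255],[0,0,0,-0.0025,0.015,0,255],[0,0,0,-0.003,0.018,0,255],[0,0,0,-0.0033,0.02,0,255]]'
```

```text
time: 2.85
position: [0.5856, 0.0947, 0.0393]
orientation: [[-0.162, 0.987, -0.003], [0.987, 0.162, -0.001], [-0.0, -0.003, -1.0]]
ft_force: [-0.2, 0.5, -0.0]
grip_width: 0.002
finger_force: 0.0
time: 3.45
position: [0.5837, 0.1158, 0.0413]
orientation: [[-0.163, 0.987, 0.001], [0.987, 0.163, -0.0], [-0.001, 0.001, -1.0]]
ft_force: [0.4, -2.9, 1.5]
grip_width: -0.003
finger_force: 1.5
```

```bash
python3 -m jog '[[0,0,0,-0.0005,0.003,0,255],[0,0,0,-0.001,0.006,0,255],[0,0,0,-0.0015,0.009,0,255],[0,0,0,-0.002,0.012,0,255],[0,0,0,-0.0024,0.0142,0,255],[0,0,0,-0.0024,0.0142,0,255]]'
python3 -m jog '[[0,0,0,0.0033,-0.02,0,255],[0,0,0,0.0055,-0.034,0,255],[0,0,0,0.006,-0.037,0,255],[0,0,0,0.0065,-0.04,0,255],[0,0,0,0.007,-0.043,0,255],[0,0,0,0.0075,-0.046,0,255],[0,0,0,0.008,-0.049,0,255],[0,0,0,0.0085,-0.052,0,255],[0,0,0,0.009,-0.055,0,255],[0,0,0,0.0094,-0.057,0,255]]'
python3 -c "
from h import *
print(tr(np.array(manip.read_state()['position'])))"
```

```text
time: 4.05
position: [0.5807, 0.1309, 0.0409]
orientation: [[-0.164, 0.986, 0.0], [0.986, 0.164, 0.001], [0.001, 0.0, -1.0]]
ft_force: [1.5, -0.6, 1.0]
grip_width: 0.001
finger_force: 0.8
time: 5.05
position: [0.5904, 0.0732, 0.041]
orientation: [[-0.163, 0.987, 0.0], [0.987, 0.163, 0.0], [0.0, 0.0, -1.0]]
ft_force: [-0.9, 1.5, 0.5]
grip_width: -0.002
finger_force: 1.1
[  3.  -28.5]
```

```bash
python3 -m jog '[[0,0,0,-0.0015,0.01,0,255],[0,0,0,-0.004,0.025,0,255],[0,0,0,-0.004,0.025,0.04,255],[0,0,0,-0.004,0.025,0.08,255],[0,0,0,-0.004,0.025,0.12,255],[0,0,0,0,0,0.17,255],[0,0,0,0.004,-0.025,0.2,0],[0,0,0,0.008,-0.05,0.2,0],[0,0,0,0.008,-0.05,0.2,0],[0,0,0,0.008,-0.05,0.2,0]]'
python3 - <<'E'
from h import *
s=manip.read_state();print(tr(np.array(s["position"])))
d=cam("wrist");save("w2.png",d["frame"],1.5)
import pickle;pickle.dump((s,d),open("w2.pkl","wb"))
E
```

```text
time: 6.05
position: [0.5977, 0.024, 0.2405]
orientation: [[-0.163, 0.987, -0.001], [0.987, 0.163, 0.0], [0.0, -0.001, -1.0]]
ft_force: [0.4, 0.4, -0.3]
grip_width: 0.675
finger_force: 0.0
[  2.2 -78.3]
```

View pics/w2.png

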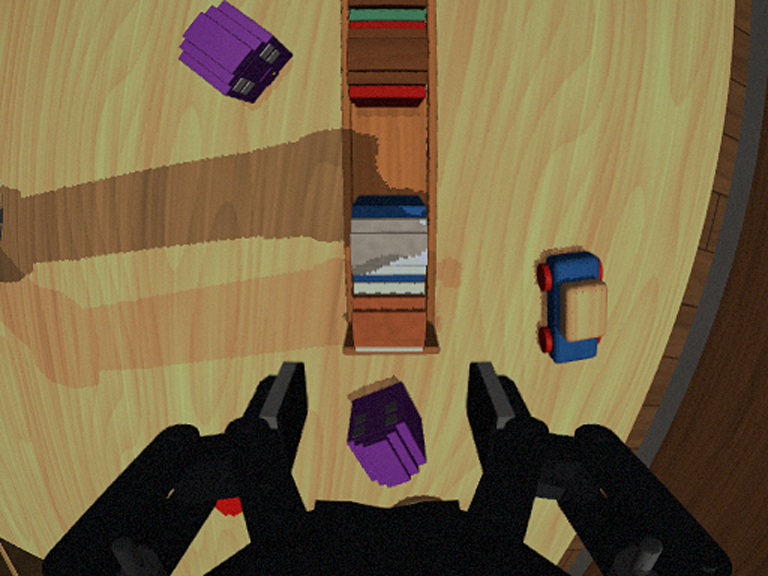

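```bash
python3 -m jog '[[0,0,4,-0.007,-0.045,0,0],[0,0,8,-0.014,-0.09,0,0],[0,0,12,-0.022,-0.135,0,0],[0,0,18,-0.03,-0.18,0,0],[0,0,24,-0.038,-0.225,0,0],[0,0,30,-0.046,-0.27,0,0],[0,0,34,-0.052,-0.31,0,0],[0,0,37.5,-0.057,-0.335,0,0],[0,0,37.5,-0.057,-0.335,0,0],[0,0,37.5,-0.057,-0.335,0,0]]'
python3 - <<'E'
from h import *
import pickle
s,d=pickle.load(open("w2.pkl","rb"))
for n,v in(("red",97),("blue",206)): print(n,tr(wz(s,d,(388/1.5-.3,v/1.5-.3),.086)))
print("boardR",[tr(wz(s,d,(u/1.5-.3,v/1.5-.3),.07)) for u,v in((344,353),(439,353))])
s=manip.read_state();R=np.array(s["orientation"]);print(s["position"],np.degrees(np.arctan2(R[1,1],R[0,1])))
d=cam("wrist");save("w3.png",d["frame"],1.5)
pickle.dump((s,d),open("w3.pkl","wb"))
E
```

```text
time: 7.1
position: [0.5416, -0.31, 0.24]
orientation: [[-0.731, 0.683, -0.001], [0.683, 0.731, 0.002], [0.002, 0.001, -1.0]]
ft_force: [0.2, 0.5, -0.6]
grip_width: 1.001
finger_force: 0.0
red [ 2.4 41.9]
blue [  2.4 -39.4]
boardR [array([ -35.7, -167.6]), array([  46.6, -167.7])]
[ 0.54164195 -0.31004635  0.23997538] 46.941417443926554
```

View pics/w3.png

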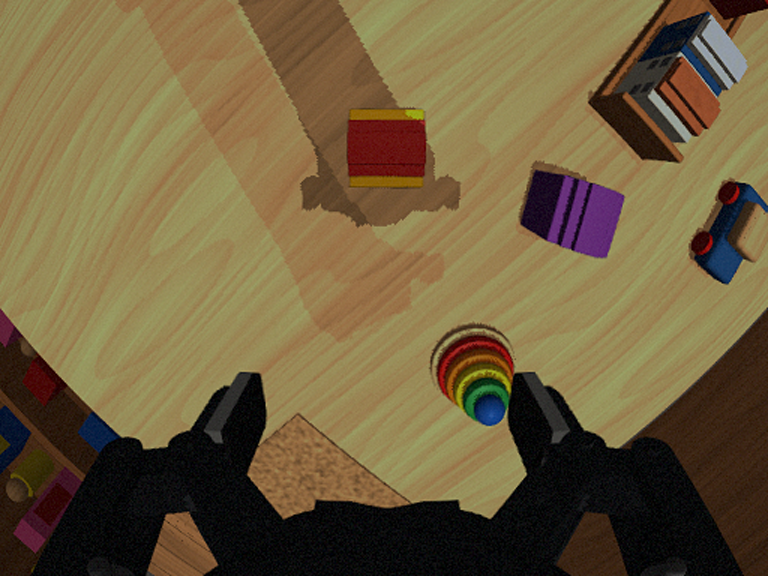

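```bash
python3 - <<'E'
from h import *
import pickle
s,d=pickle.load(open("w3.pkl","rb"))
P=[wz(s,d,(u/1.5-.3,v/1.5-.3),.078) for u,v in((348,109),(425,109),(348,188),(425,188))]
m=np.mean(P,0);a=P[1]-P[0]+P[3]-P[2]
print(m,np.linalg.norm(a)/2,np.linalg.norm(P[0]-P[2]),np.degrees(np.arctan2(a[1],a[0])))
f=d["frame"].astype(int);r=((f[...,0]>70)&(f[...,1]<45)&(f[...,2]<45)).astype(np.uint8);r[150:]=0
c=max(cv2.findContours(r,0,1)[0],key=cv2.contourArea);print(cv2.minAreaRect(c))
print("shift",m-s["position"])
E
```

```text
[ 0.48124023 -0.25377153  0.078     ] 0.05771140424821569 0.0602345221927804 46.877806346956696
((257.0, 98.5), (37.0, 52.0), 90.0)
shift [-0.06040172  0.05627483 -0.16197538]
```

```bash
python3 -m jog '[[0,0,0,-0.03,0.028,0,0],[0,0,0,-0.0604,0.0563,0,0],[0,0,0,-0.0604,0.0563,-0.03,0],[0,0,0,-0.0604,0.0563,-0.07,0],[0,0,0,-0.0604,0.0563,-0.11,0],[0,0,0,-0.0604,0.0563,-0.14,0],[0,0,0,-0.0604,0.0563,-0.17,0],[0,0,0,-0.0604,0.0563,-0.19,0],[0,0,0,-0.0604,0.0563,-0.2,0],[0,0,0,-0.0604,0.0563,-0.2,0]]'
python3 -m jog '[[0,0,0,0,0,0,255],[0,0,0,0,0,0,255],[0,0,0,0,0,0,255],[0,0,0,0,0,0,255],[0,0,0,0,0,0,255],[0,0,0,0,0,0,255],[0,0,0,0,0,0,255],[0,0,0,0,0,0,255],[0,0,0,0,0,0,255]]'
```

```text
time: 8.15
position: [0.4808, -0.2534, 0.04]
orientation: [[-0.732, 0.681, -0.002], [0.681, 0.732, 0.002], [0.002, 0.0, -1.0]]
ft_force: [0.0, 0.5, -0.2]
grip_width: 1.002
finger_force: 0.0
time: 9.05
position: [0.4825, -0.2557, 0.0426]
orientation: [[-0.73, 0.683, 0.003], [0.683, 0.73, -0.001], [-0.003, 0.001, -1.0]]
ft_force: [1.2, 1.9, 6.9]
grip_width: 0.641
finger_force: 64.1
```

```bash
python3 -m jog '[[0,0,0,0,0,0.02,255],[0,0,0,0,0,0.06,255],[0,0,0,0,0,0.1,255],[0,0,0,0,0,0.14,255],[0,0,0,0,0,0.18,255],[0,0,-5,0.01,0.04,0.18,255],[0,0,-10,0.02,0.08,0.18,255],[0,0,-15,0.035,0.12,0.18,255],[0,0,-20,0.045,0.16,0.18,255],[0,0,-25,0.06,0.2,0.18,255]]'
python3 -m jog '[[0,0,-4,0.01,0.04,0,255],[0,0,-8,0.02,0.08,0,255],[0,0,-12,0.033,0.12,0,255],[0,0,-12.5,0.0439,0.15,0,255],[0,0,-12.5,0.0439,0.156,0,255],[0,0,-12.5,0.0439,0.156,0,255],[0,0,-12.5,0.0439,0.156,0,255]]'
python3 - <<'E'
from h import *
import pickle
s=manip.read_state();R=np.array(s["orientation"]);print(s["position"],tr(np.array(s["position"])),np.degrees(np.arctan2(R[1,1],R[0,1])),s["grip_width"])
d=cam("wrist");t=cam("scene")["frame"]
im=np.zeros((480,800,3),np.uint8);im[:384,:512]=d["frame"];im[:300,512:]=cv2.resize(t[120:245,200:320],(288,300),interpolation=cv2.INTER_CUBIC)
save("w4.png",im)
pickle.dump((s,d),open("w4.pkl","wb"))
E
```

```text
time: 10.05
position: [0.5404, -0.0545, 0.2212]
orientation: [[-0.369, 0.93, -0.0], [0.93, 0.369, -0.001], [-0.001, -0.0, -1.0]]
ft_force: [1.3, 0.4, -1.2]
grip_width: 0.644
finger_force: 64.0
time: 10.75
position: [0.5845, 0.0987, 0.2207]
orientation: [[-0.162, 0.987, -0.001], [0.987, 0.162, -0.001], [-0.001, -0.001, -1.0]]
ft_force: [0.1, -0.5, -1.4]
grip_width: 0.64
finger_force: 64.0
[0.58446546 0.09868253 0.22070084] [ 1.3 -2.4] 9.314345040007359 0.6398802245576268
```

View pics/w4.png

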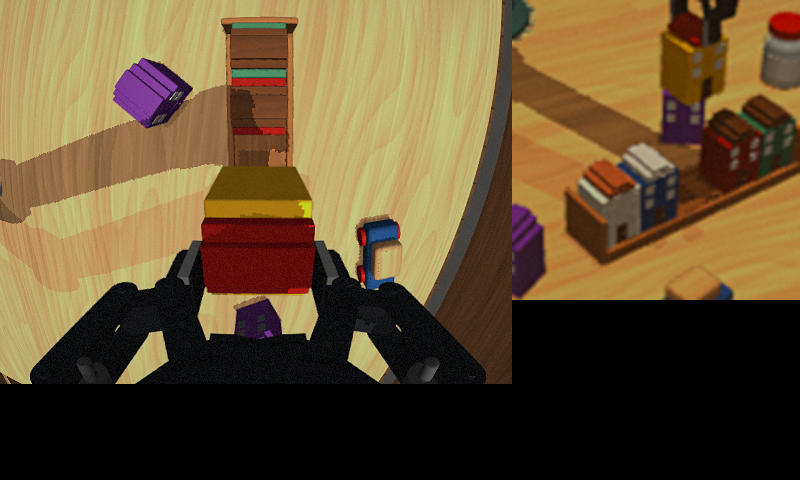

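The picture shows the yellow house upright in the gripper, with its door on the +x side like the others. I check the held house's offset before lowering.

```bash
python3 - <<'E'
from h import *
import pickle
s,d=pickle.load(open("w4.pkl","rb"));print(s["position"])
for n,u,v,z in(("bot",220,167,.180),("bot",300,167,.180),("eave",203,200,.258),("eave",312,200,.258),("red",258,134,.086),("boardL",222,18,.07),("boardR",298,18,.07)): print(n,tr(wz(s,d,(u,v),z)))
E
```

```text
[0.58446546 0.09868253 0.22070084]
bot [-27.5  28.5]
bot [32.7 28.4]
eave [-26.5  29.7]
eave [28.1 29.6]
red [ 1.1 42. ]
boardL [-37.5 171.1]
boardR [ 44.7 171.2]
```

```bash
python3 -m jog '[[0,0,0,0.0011,0.0025,-0.02,255],[0,0,0,0.0011,0.0025,-0.05,255],[0,0,0,0.0011,0.0025,-0.08,255],[0,0,0,0.0011,0.0025,-0.1,255],[0,0,0,0.0011,0.0025,-0.12,255],[0,0,0,0.0011,0.0025,-0.135,255],[0,0,0,0.0011,0.0025,-0.15,255],[0,0,0,0.0011,0.0025,-0.16,255],[0,0,0,0.0011,0.0025,-0.165,255],[0,0,0,0.0011,0.0025,-0.165,255]]'
python3 -m jog '[[0,0,0,0,0,-0.001,255],[0,0,0,0,0,-0.002,255],[0,0,0,0,0,-0.003,255],[0,0,0,0,0,-0.003,255]]'
```

```text
time: 11.85
position: [0.5857, 0.1028, 0.0555]
orientation: [[-0.163, 0.987, -0.001], [0.987, 0.163, -0.0], [-0.0, -0.001, -1.0]]
ft_force: [0.4, -1.5, -0.8]
grip_width: 0.635
finger_force: 64.0
time: 12.25
position: [0.586, 0.1029, 0.0531]
orientation: [[-0.163, 0.987, 0.0], [0.987, 0.163, -0.0], [-0.0, 0.0, -1.0]]
ft_force: [-1.0, 0.1, -1.2]
grip_width: 0.643
finger_force: 64.0
```

```bash
for i in 1; do python3 -m jog '[[0,0,0,0,0,-0.001,255],[0,0,0,0,0,-0.002,255],[0,0,0,0,0,-0.002,255]]'; python3 -m jog '[[0,0,0,0,0,-0.001,255],[0,0,0,0,0,-0.001,255]]'; python3 -m jog '[[0,0,0,0,0,-0.001,255],[0,0,0,0,0,-0.001,255]]'; done
```

```text
time: 12.55
position: [0.5857, 0.1029, 0.0507]
orientation: [[-0.163, 0.987, -0.0], [0.987, 0.163, -0.0], [-0.0, -0.0, -1.0]]
ft_force: [0.0, 0.2, -2.6]
grip_width: 0.638
finger_force: 64.0
time: 12.75
position: [0.5859, 0.103, 0.0506]
orientation: [[-0.163, 0.987, -0.0], [0.987, 0.163, -0.0], [-0.0, -0.0, -1.0]]
ft_force: [-2.5, -0.5, 4.6]
grip_width: 0.637
finger_force: 64.6
time: 12.95
position: [0.586, 0.103, 0.0505]
orientation: [[-0.163, 0.987, 0.0], [0.987, 0.163, -0.001], [-0.001, 0.0, -1.0]]
ft_force: [-3.6, -1.3, 11.6]
grip_width: 0.636
finger_force: 65.5
```

```bash
python3 -m jog '[[0,0,0,0,0,0.001,255],[0,0,0,0,0,0.001,120],[0,0,0,0,0,0.001,60],[0,0,0,0,0,0.001,0],[0,0,0,0,0,0.001,0],[0,0,0,0,0,0.001,0],[0,0,0,0,0,0.001,0],[0,0,0,0,0,0.001,0],[0,0,0,0,0,0.001,0]]'
python3 -m jog '[[0,0,0,0,0,0.01,0],[0,0,0,0,0,0.03,0],[0,0,0,0,0,0.06,0],[0,0,0,0,0,0.1,0],[0,0,0,0,0,0.14,0],[0,0,0,0.008,-0.045,0.17,0],[0,0,0,0.015,-0.09,0.19,0],[0,0,0,0.022,-0.13,0.19,0],[0,0,0,0.022,-0.13,0.19,0],[0,0,0,0.022,-0.13,0.19,0]]'
python3 - <<'E'
from h import *
d=cam("wrist");t=cam("scene")["frame"]
im=np.zeros((480,800,3),np.uint8);im[:384,:512]=d["frame"];im[:300,512:]=cv2.resize(t[120:245,200:320],(288,300),interpolation=cv2.INTER_CUBIC)
save("w5.png",im)
E
```

```text
time: 13.85
position: [0.5859, 0.1029, 0.0499]
orientation: [[-0.163, 0.987, 0.0], [0.987, 0.163, 0.0], [0.0, 0.0, -1.0]]
ft_force: [0.4, 0.2, -0.3]
grip_width: 1.003
finger_force: 0.0
time: 14.85
position: [0.6078, -0.0283, 0.2404]
orientation: [[-0.16, 0.987, 0.0], [0.987, 0.16, 0.0], [0.0, 0.0, -1.0]]
ft_force: [-0.5, 0.6, -0.9]
grip_width: 1.001
finger_force: 0.0
```

View pics/w5.png

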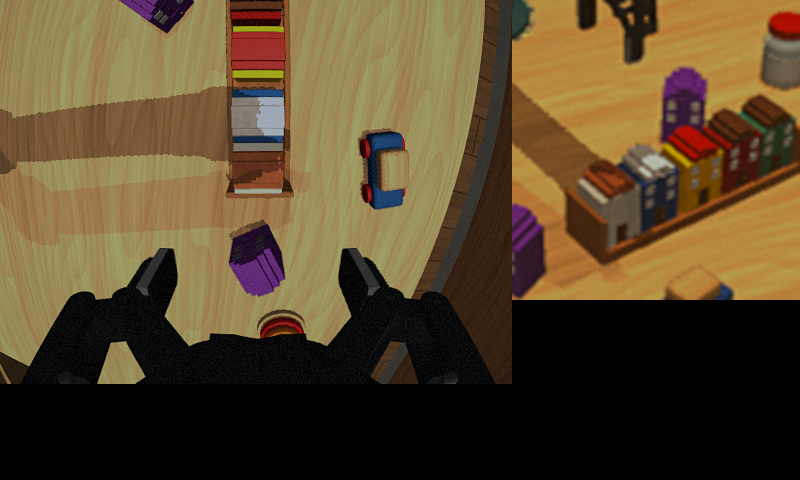

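The yellow house stands level in the middle of the row (wrist picture, about (258,52)). Its door faces the same way as the others, all five are upright, and the other toys are where they were.

```bash
python3 -c "
from plant import manip
print(manip.sign_off())"
```

```text
the job is handed in; nothing more can be done
None
```

The yellow house now stands on the tray floor in the middle of the row, door facing the same way as the other four; all five houses are upright, the other toys were left alone, and I handed the job in at about 15 s of the 61 s allowed.

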